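# Press a badge in the workshop's hand press

## Task

A badge lies in the die of the larger hand press, the one with the round ball on the end of its lever. Pull that lever all the way down to its stop, hold it there for about a second, then ease it slowly back up to rest, taking some three seconds and never letting it fly up, and let go; leave the badge in the die and do not work the smaller press.

Things in the scene. Friction and masses are not known exactly. Their poses are not given: they have to be found in the camera images.
- press_lever (a joint): Lever of the larger hand press (grey steel C-frame fixed to the bench, 240 x 130 mm foot), rad: 0 = at rest on its upper stop, slanting up 24 degrees from pivot to ball; 0.75 = fully down on its lower stop, slanting down 19 degrees. A spring always pulls it up: about 10 N at the ball at rest, 16 N at the bottom, plus 5 N per rad/s of damping. Let go, it flies up.
- press_knob (a point): Centre of the 36 mm black ball on that lever's end, 302 mm up at rest, 155 mm when down; free on both y sides to grip, turning in the grip. At rest x is level and points from ball to press, y is level along the pivot axis, z up (frame turns with the lever); the pivot is 183 mm along x and 82 mm below the ball centre, which sinks on a 200 mm arc in the upright plane through x.
- badge: The badge: a loose round bright metal shell, 58 mm across, 8 mm high; origin at the centre of its underside. It lies 55 mm above the bench in the 76 mm round steel die of the larger press, under the ram, kept in place by the die's 7 mm rim.
- setter_lever (a joint): Lever of the smaller press, rad: 0 = at rest (up), 0.75 = down. Same grey build at about 0.7 of the size (pivot 158 mm high), with a straight 21 mm thick black grip, no ball, and an empty die. Not to be worked.

How it is judged:
On the way, in this order (a step that is already met when the one before it is completed fails the run):
1. the larger press's lever is pulled fully down (past 0.66 of 0.75 rad) and held there for half a second (value of joint press_lever above 0.66 rad), for 0.5 s.
2. the lever is back up at rest (under 0.05 rad) (value of joint press_lever below 0.05 rad), for 0.2 s.
At the end, for the whole second after the job is handed in: The larger press's lever is back up at rest (under 0.05 rad, 10 mm at the ball), the smaller press's lever is up at rest (under 0.05 rad), and the badge lies still in its die, within 10 mm of where it began (value of joint each of press_lever, setter_lever below 0.05 rad and distance of badge from where it was at the start of the episode below 0.01 m and linear speed of badge below 0.02 m/s); the robot touches nothing.
It fails at once if the lever flies up: rises faster than 1.2 rad/s (0.24 m/s at the ball) while more than 0.08 rad from rest (velocity of joint press_lever below -1.2 rad/s and value of joint press_lever above 0.08 rad).
It fails at once if the smaller press is worked (its lever pulled past 0.15 rad) (value of joint setter_lever above 0.15 rad).
It also fails if it takes over 48 s, if anything falls off the work surface, if the arm or the gripper's body presses on something with over 40 N, if the wrist force passes 120 N, or if a joint passes its speed limit or range.

## Robot

A 6-joint arm with a two-finger parallel gripper is mounted at the origin on the work surface. World frame = base frame: x ahead of the robot, y to its left, z up, the work surface at z = 0. Lengths are in m, angles in rad, forces in N, time in s.
With the tool pointing down it reaches from about 0.25 to 0.775 m from the base axis. Payload 4 kg.
Tool frame: the origin (TCP) lies at the very end of the fingers, on their centre line; the grasp point (between the pads) lies 19 mm behind it (robot.tcp_to_grasp is the distance from the TCP to the grasp point, in m); z points along the fingers, y is the line along which they close (so a half turn about z gives the same grasp; the last joint's range is limited). The gripper opens to 94 mm and grips with 3 to 60 N. Pads are 16 mm wide; open, the fingers measure 119 mm over their backs; the gripper's body (75 mm by 177 mm) begins 78 mm behind the grasp point.
Start: joints at [-1.206, 0.087, 1.371, -0, 1.684, -0.103], TCP at [0.248, -0.491, 0.206] pointing down, gripper open.
Joint ranges: [-3.1, 3.1], [-0.76, 2.03], [0.27, 2.55], [-1.08, 4.22], [0.17, 2.65], [-2.57, 2.57]. Speed limits (rad/s): [2.79, 2.79, 3.14, 3.14, 3.14, 3.14].

## Interface

Orientations are given as [roll, pitch, yaw] about the fixed x, y, z axes, in that order (R = Rz(yaw) Ry(pitch) Rx(roll)).
In Python, from bench import robot, eyes gives the robot as it stands (robot), with the cameras (eyes).
- The arm moves only by the shell command python3 nudge.py 'ROWS'. ROWS is a JSON list of rows, 1 to 20 of them, each of 5 numbers: the finger opening in m, then dx, dy, dz in mm, then a turn about the tool's z in rad; each row shifts and turns the commanded pose from where the row before left it, along the tool's axes as they then stand; what a row does not reach is not made up. A row lasts 1/12 s, in which the tool goes at most 0.0417 m and 0.125 rad, less where a joint would pass 70% of its speed; a pose out of reach is approached as far as the arm can. The fingers move at their own pace and stop on an object; the grip force is fixed at half the most. Time passes only in rows, so rows that do not move let the fingers close. It prints the time, the measured TCP pose, the force, the opening and the grip force at its end. Input that does not fit is refused with a message, and nothing moves.
- robot.get_obs(): the state, without advancing time (a new reading comes with each control period).
- eyes.snapshot(name): name is "side" or "top" or "wrist"; returns a dict with "color" (384x512x3 uint8, blue, green, red), "fx", "fy", "cx", "cy" (pixels), "k1" (the pictures are not rectified: a ray, as slopes to the right and down, at radius r is drawn at 1 + k1 r^2 times it, then the intrinsics apply), "extrinsics" (4x4, takes a point from world to camera coordinates). Camera axes: x right, y down, z forward; pixel columns grow to the right and rows downward; lengths in m; the calibration is good to about 2 mm. A picture is of the moment at which its call begins. There is no depth.
- robot.close_job(): hands the job in; it is judged then, once.
The state is a dict: "time": time; "joint_positions": joint angles; "qvel": joint speeds; "joint_torque": joint torques, N m; "tool_pos": TCP position; "ee_rot": TCP orientation; "wrist_force": force on the tool from outside, world axes, zero at the start; "wrist_torque": the same for the moment, N m; "width": finger opening in m; "finger_force": force on a finger pad.
Only numpy, scipy, OpenCV 4.12 (cv2) and the standard library are available. Lean on these libraries where they do the work, as an engineer would, in place of code of your own. Each camera call takes 0.05 s, during which the arm holds its last target. There are 200 camera calls.

## Working session

There is one attempt and no reset: what is moved stays moved. The work goes in short steps, Python scripts to look and compute and a shell command to move; the robot and the scene stay as the last step left them, time stands still between calls to the robot, and variables do not carry over. Pictures are saved under pics/ and viewed, at most 10 in all, crops included, and the job is handed in when it is done.

```bash
ls; mkdir -p pics
cat > h.py <<'E'
import numpy as np, cv2
from bench import robot, eyes
def snap(n,f):
    s=eyes.snapshot(n); cv2.imwrite(f,s["color"]); return s
def ray(s,u,v):
    K=np.array([[s["fx"],0,s["cx"]],[0,s["fy"],s["cy"]],[0,0,1]]);
    p=cv2.undistortPoints(np.array([[[u,v]]],float),K,np.array([s["k1"],0,0,0,0]))[0,0]
    E=np.array(s["extrinsics"]);R=E[:3,:3];o=-R.T@E[:3,3];d=R.T@np.array([p[0],p[1],1]);return o,d/np.linalg.norm(d)
def plane(s,u,v,z):
    o,d=ray(s,u,v);return o+d*(z-o[2])/d[2]
def cross(r1,r2):
    (o1,d1),(o2,d2)=r1,r2
    t=np.linalg.lstsq(np.c_[d1,-d2],o2-o1,rcond=None)[0];a=o1+t[0]*d1;b=o2+t[1]*d2
    return (a+b)/2,np.linalg.norm(a-b)
E
python3 - <<'E'
from h import *
import pickle
a=snap("side","pics/s1.png");b=snap("top","pics/t1.png")
pickle.dump((a,b),open("v.pkl","wb"))
o=robot.get_obs();print(o["tool_pos"],o["ee_rot"],o["width"],o["time"],a["k1"])
for s in (a,b): print(ray(s,256,192))
E
```

```text
bench.py
nudge.py
pics
[ 0.2478323  -0.49045379  0.20442565] [-3.13963341e+00 -1.65113303e-04  4.67849200e-01] 0.09411751548008776 0.1 -0.07914174432189802
(array([0.34345683, 0.63185824, 0.81575279]), array([ 0.25768424, -0.71967593, -0.64472117]))
(array([ 0.53842038, -0.02584862,  1.0616245 ]), array([ 0.07168303, -0.00640745, -0.99740688]))
```

View pics/s1.png

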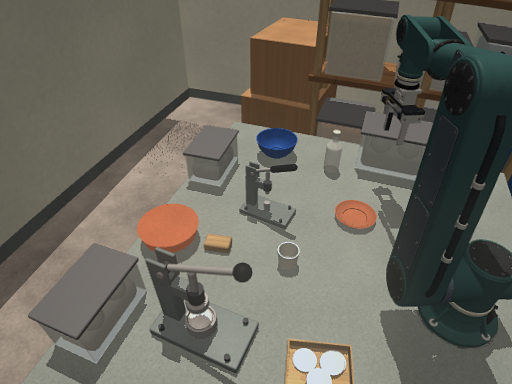

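View pics/t1.png

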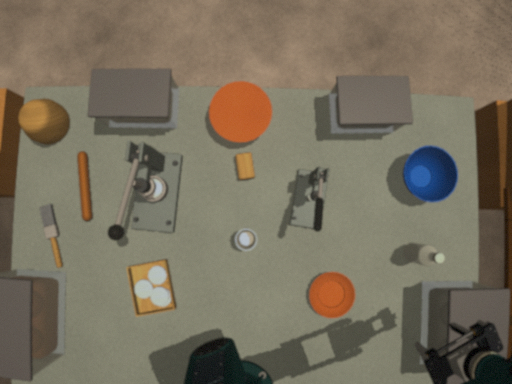

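The side view shows the larger press front left, with its ball at about (242,272). In the top view the ball is at about (116,232) and its foot spans roughly (133–182, 152–232). The smaller press is at (310,200) in the top view. Next I'll refine the ball by mask and get the press heading from the foot.

```bash
cat > m.py <<'E'
from h import *
import pickle
a,b=pickle.load(open("v.pkl","rb"))
c=[]
for s,(x,y) in ((a,(242,272)),(b,(116,232))):
    g=s["color"].max(2)[y-16:y+17,x-16:x+17]
    m=cv2.morphologyEx((g<75).astype(np.uint8),cv2.MORPH_OPEN,np.ones((5,5),np.uint8))
    n,l,st,ce=cv2.connectedComponentsWithStats(m);i=1+st[1:,4].argmax()
    cn=max(cv2.findContours((l==i).astype(np.uint8),0,2)[0],key=len)
    (u,v),r=cv2.minEnclosingCircle(cn);print(ce[i]+[x-16,y-16],u+x-16,v+y-16,r,st[i]);c.append(ce[i]+[x-16,y-16])
print("ball",cross(ray(a,*c[0]),ray(b,*c[1])), plane(b,*c[1],.302),plane(a,*c[0],.302))
# foot
for n,s,p in (("s",a,[(152,330),(237,366),(258,325)]),("t",b,[(182,153),(173,233),(131,229)])):
    for q in p: print(n,q,plane(s,*q,.015).round(4))
print("badge top",plane(b,156,188,.06),"side",plane(a,201,318,.06))
print("lever near post top",plane(b,138,160,.22))
A=cv2.resize(a["color"][235:375,140:270],None,fx=4,fy=4,interpolation=2)
B=cv2.resize(b["color"][130:245,100:190],None,fx=4,fy=4,interpolation=2)
h=max(A.shape[0],B.shape[0]);
cv2.imwrite("pics/c1.png",cv2.resize(np.hstack([cv2.copyMakeBorder(i,0,h-i.shape[0],0,0,0) for i in(A,B)]),None,fx=.9,fy=.9))
E
python3 m.py
```

```text
[242.03125    272.02777778] 242.0 272.0 9.486932754516602 [  7   7  19  19 288]
[116.18592965 232.11055276] 116.26666641235352 232.0 8.294944763183594 [  9   9  16  15 199]
ball (array([0.49637694, 0.27743098, 0.30043939]), np.float64(0.0009252008286343681)) [0.49602704 0.27665377 0.302     ] [0.49636092 0.27862455 0.302     ]
s (152, 330) [0.7258 0.3229 0.015 ]
s (237, 366) [0.4958 0.3313 0.015 ]
s (258, 325) [0.4851 0.2187 0.015 ]
t (182, 153) [0.7279 0.1975 0.015 ]
t (173, 233) [0.4832 0.2148 0.015 ]
t (131, 229) [0.4911 0.3449 0.015 ]
badge top [0.61469236 0.26009789 0.06      ] side [0.61084779 0.27170302 0.06      ]
lever near post top [0.67104768 0.26345477 0.22      ]
```

View pics/c1.png

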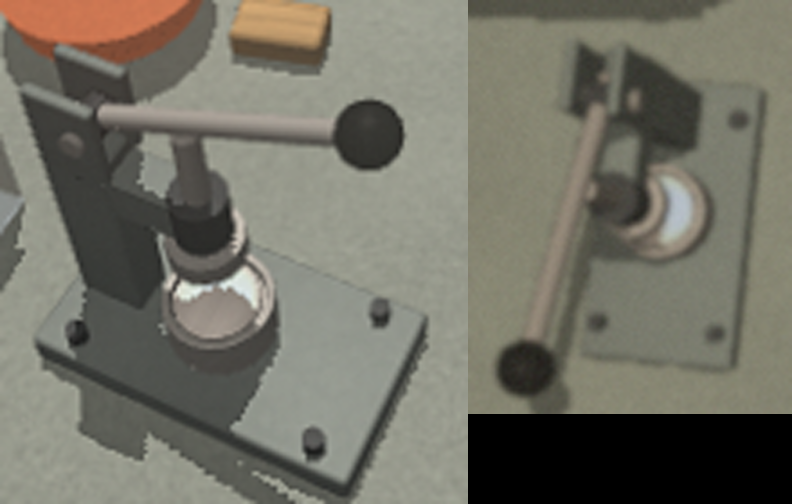

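The crop confirms it: the ball triangulates to (0.496, 0.277, 0.300), which agrees with 302 mm at about 1 mm ray gap. The foot edges, the fork and the badge (about (0.613, 0.266)) all give a press heading of about −4°. I'll rise, cross over to above the ball, then turn the tool.

Units first: shifts go in mm. So -0.04 m is -40.

```bash
python3 nudge.py '[[0.094, 0, 0, -40, 0], [0.094, 0, 0, -40, 0], [0.094, 0, 0, -40, 0], [0.094, 0, 0, -40, 0], [0.094, 0, 0, -40, 0], [0.094, 0, 0, 0, 0]]' | tail -3
python3 nudge.py '[[0.094, 28.4, -28.6, 0, 0], [0.094, 28.4, -28.6, 0, 0], [0.094, 28.4, -28.6, 0, 0], [0.094, 28.4, -28.6, 0, 0], [0.094, 28.4, -28.6, 0, 0], [0.094, 28.4, -28.6, 0, 0], [0.094, 28.4, -28.6, 0, 0], [0.094, 28.4, -28.6, 0, 0], [0.094, 28.4, -28.6, 0, 0], [0.094, 28.4, -28.6, 0, 0], [0.094, 28.4, -28.6, 0, 0], [0.094, 28.4, -28.6, 0, 0], [0.094, 28.4, -28.6, 0, 0], [0.094, 28.4, -28.6, 0, 0], [0.094, 28.4, -28.6, 0, 0], [0.094, 28.4, -28.6, 0, 0], [0.094, 28.4, -28.6, 0, 0], [0.094, 28.4, -28.6, 0, 0], [0.094, 28.4, -28.6, 0, 0], [0.094, 0, 0, 0, 0]]' | tail -3
python3 -c "
from h import *
print(robot.get_obs()['joint_positions'])"
```

```text
wrist_force: [-0.2, 1.2, 0.5]
width: 0.0937
finger_force: 0.0
wrist_force: [-0.6, -0.7, -1.4]
width: 0.0942
finger_force: 0.0
[0.35853727 0.12493088 0.94153582 0.00250962 2.08101494 1.45519149]
```

```bash
python3 nudge.py '[[0.094, 0, 0, 0, -0.124], [0.094, 0, 0, 0, -0.124], [0.094, 0, 0, 0, -0.124], [0.094, 0, 0, 0, -0.124], [0.094, 0, 0, 0, -0.124], [0.094, 0, 0, 0, -0.124], [0.094, 0, 0, 0, -0.124], [0.094, 0, 0, 0, -0.124], [0.094, 0, 0, 0, -0.124], [0.094, 0, 0, 0, -0.124], [0.094, 0, 0, 0, -0.124], [0.094, 0, 0, 0, -0.124], [0.094, 0, 0, 0, -0.124], [0.094, 0, 0, 0, -0.124], [0.094, 0, 0, 0, -0.124], [0.094, 0, 0, 0, -0.124], [0.094, 0, 0, 0, -0.124], [0.094, 0, 0, 0, -0.124], [0.094, 0, 0, 0, -0.124], [0.094, 0, 0, 0, -0.124]]' >/dev/null
python3 nudge.py '[[0.094, 0, 0, 0, -0.124], [0.094, 0, 0, 0, 0], [0.094, 0, 0, 0, 0]]'
cat > d.py <<'E'
from h import *
from scipy.spatial.transform import Rotation as Ro
o=robot.get_obs();R=Ro.from_euler("xyz",o["ee_rot"])
g=o["tool_pos"]-robot.tcp_to_grasp*R.as_matrix()[:,2]
print("grasp",g,"to ball in tool",R.inv().apply(np.array([.4963,.2774,.3015])-g).round(4),"yaw",o["ee_rot"],o["time"])
E
python3 d.py
```

```text
time: 4.18
tool_pos: [0.4845, 0.2369, 0.4051]
ee_rot: [-3.141, -0.0, 3.068]
wrist_force: [-0.1, -0.4, 0.1]
width: 0.0941
finger_force: 0.0
grasp [0.48450576 0.23688626 0.42392047] to ball in tool [-0.0088  0.0413  0.1224] yaw [-3.14111159e+00 -4.75058327e-04  3.06806601e+00] 4.1833
```

```bash
python3 nudge.py '[[0.094, -4.4, 20.6, 0, 0], [0.094, -4.4, 20.6, 0, 0], [0.094, 0, 0, 30, 0], [0.094, 0, 0, 20, 0], [0.094, 0, 0, 0, 0], [0.094, 0, 0, 0, 0]]' >/dev/null; python3 d.py
python3 -c "
from h import *
w=snap('wrist','pics/w1.png')
x=robot.get_obs()
E=np.array(w['extrinsics']);p=E[:3,:3]@np.array([.4963,.2774,.3015])+E[:3,3];q=p[:2]/p[2];q=q*(1+w['k1']*(q@q));print(q*[w['fx'],w['fy']]+[w['cx'],w['cy']],18/1000/p[2]*w['fx'])"
```

```text
grasp [0.49581342 0.27754722 0.37280078] to ball in tool [-0.0007  0.      0.0713] yaw [-3.13968746 -0.00319206  3.06993508] 4.6833
[258.81326958 205.67291828] 20.94803211593385
```

View pics/w1.png

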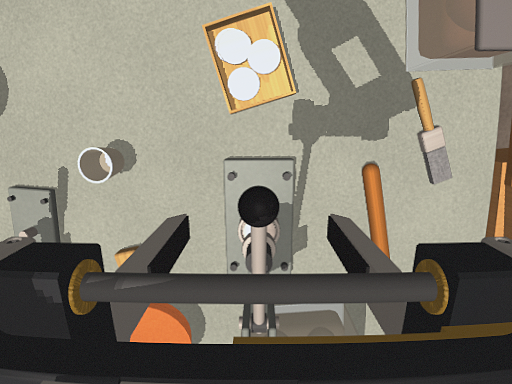

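The wrist view shows the ball at (258,206), matching the predicted (259,206). The lever runs straight up and down between the fingers, so the heading is right. I'll descend and close.

To row units: 0.018 m is 18, 0.017 m is 17.

```bash
python3 nudge.py '[[0.094, -0.7, 0, 18, 0], [0.094, 0, 0, 18, 0], [0.094, 0, 0, 18, 0], [0.094, 0, 0, 17, 0], [0.094, 0, 0, 0, 0], [0.094, 0, 0, 0, 0]]' |tail -4; python3 d.py
python3 nudge.py '[[0.03, 0, 0, 0, 0], [0.03, 0, 0, 0, 0], [0.03, 0, 0, 0, 0], [0.03, 0, 0, 0, 0], [0.03, 0, 0, 0, 0], [0.03, 0, 0, 0, 0], [0.03, 0, 0, 0, 0], [0.03, 0, 0, 0, 0], [0.03, 0, 0, 0, 0], [0.03, 0, 0, 0, 0]]';python3 d.py
```

```text
ee_rot: [3.141, 0.001, 3.071]
wrist_force: [0.7, -0.0, 1.2]
width: 0.0942
finger_force: 0.0
grasp [0.49717672 0.27770044 0.30455783] to ball in tool [ 0.0009 -0.0004  0.0031] yaw [3.14111424e+00 1.09797651e-03 3.07083350e+00] 5.2333
time: 6.07
tool_pos: [0.4969, 0.2774, 0.2844]
ee_rot: [-3.14, -0.0, 3.071]
wrist_force: [0.8, -1.5, 0.8]
width: 0.0346
finger_force: 30.0
grasp [0.49689517 0.27741469 0.30317142] to ball in tool [ 0.0006 -0.0001  0.0017] yaw [-3.14044878e+00 -2.05450714e-04  3.07141654e+00] 6.0667
```

To row units: 0.0075 m is 7.5, 0.0074 m is 7.4.

```bash
python3 nudge.py '[[0.03, 2.8, 0, 7, 0], [0.03, 2.8, 0, 7, 0], [0.03, 2.2, 0, 7.1, 0], [0.03, 2.2, 0, 7.1, 0], [0.03, 1.8, 0, 7.3, 0], [0.03, 1.8, 0, 7.3, 0], [0.03, 1.2, 0, 7.4, 0], [0.03, 1.2, 0, 7.4, 0], [0.03, 0.6, 0, 7.5, 0], [0.03, 0.6, 0, 7.5, 0], [0.03, 0, 0, 0, 0]]'; python3 d.py
```

```text
time: 6.98
tool_pos: [0.4806, 0.2786, 0.2154]
ee_rot: [3.14, 0.006, 3.071]
wrist_force: [-2.3, -2.7, 12.4]
width: 0.0348
finger_force: 30.0
grasp [0.48047669 0.27859493 0.23421108] to ball in tool [-0.0162 -0.     -0.0672] yaw [3.1404651  0.00556263 3.07124027] 6.9833
```

To row units: 0.0075 m is 7.5, 0.0074 m is 7.4.

```bash
python3 nudge.py '[[0.03, 0, 0, 7.5, 0], [0.03, 0, 0, 7.5, 0], [0.03, -0.5, 0, 7.5, 0], [0.03, -0.5, 0, 7.5, 0], [0.03, -1, 0, 7.4, 0], [0.03, -1, 0, 7.4, 0], [0.03, -1.6, 0, 7.4, 0], [0.03, -1.6, 0, 7.4, 0], [0.03, -2.2, 0, 7.2, 0], [0.03, -2.2, 0, 7.2, 0], [0.03, 0, 0, 0, 0], [0.03, 0, 0, 0, 0]]'; python3 d.py
python3 -c "
from h import *
s=snap('side','pics/s2.png')
cv2.imwrite('pics/s2c.png',cv2.resize(s['color'][220:384,130:300],None,fx=3.4,fy=3.4,interpolation=2))"
```

```text
time: 7.98
tool_pos: [0.4909, 0.2779, 0.1421]
ee_rot: [3.141, 0.003, 3.072]
wrist_force: [-5.6, -4.1, 14.8]
width: 0.0346
finger_force: 30.0
grasp [0.49079065 0.27789217 0.16093694] to ball in tool [-6.000e-03 -1.000e-04 -1.405e-01] yaw [3.14119998 0.0034792  3.07162762] 7.9833
```

View pics/s2c.png

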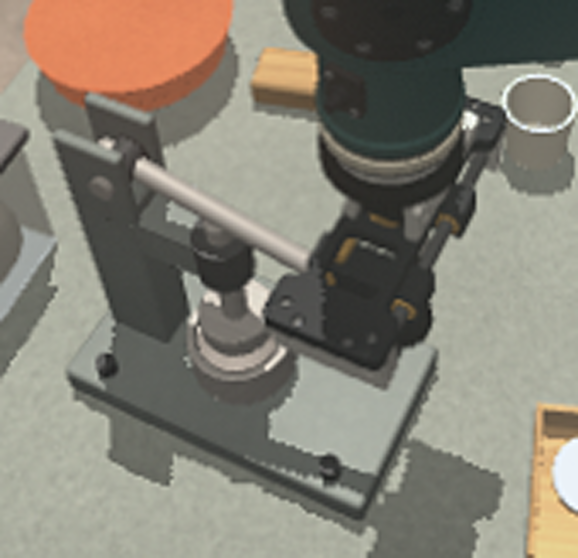

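The crop shows the lever slanting down, the ram in the die and the ball held in the fingers. By height it is about 4 mm short of the stop, so I'll press that last bit and hold for a second.

To row units: 0.0025 m is 2.5, -0.0008 m is -0.8.

```bash
python3 nudge.py '[[0.03, -0.8, 0, 2.5, 0], [0.03, -0.8, 0, 2.5, 0], [0.03, 0, 0, 0, 0], [0.03, 0, 0, 0, 0], [0.03, 0, 0, 0, 0]]'; python3 nudge.py '[[0.03, 0, 0, 0, 0], [0.03, 0, 0, 0, 0], [0.03, 0, 0, 0, 0], [0.03, 0, 0, 0, 0], [0.03, 0, 0, 0, 0], [0.03, 0, 0, 0, 0], [0.03, 0, 0, 0, 0], [0.03, 0, 0, 0, 0], [0.03, 0, 0, 0, 0], [0.03, 0, 0, 0, 0], [0.03, 0, 0, 0, 0], [0.03, 0, 0, 0, 0]]'; python3 d.py
```

```text
time: 8.45
tool_pos: [0.4923, 0.2778, 0.1376]
ee_rot: [3.141, 0.004, 3.072]
wrist_force: [-6.2, -3.4, 15.9]
width: 0.0344
finger_force: 30.0
time: 9.45
tool_pos: [0.4923, 0.2778, 0.1376]
ee_rot: [3.141, 0.004, 3.072]
wrist_force: [-6.0, -3.6, 15.2]
width: 0.0348
finger_force: 30.0
grasp [0.49222607 0.27778834 0.1564033 ] to ball in tool [-0.0046 -0.     -0.1451] yaw [3.14114392 0.00353787 3.0717466 ] 9.45
```

To row units: -0.0038 m is -3.8, -0.0037 m is -3.7.

```bash
python3 nudge.py '[[0.03, 1.1, 0, -3.6, 0], [0.03, 1.1, 0, -3.6, 0], [0.03, 1.1, 0, -3.6, 0], [0.03, 1.1, 0, -3.6, 0], [0.03, 0.8, 0, -3.7, 0], [0.03, 0.8, 0, -3.7, 0], [0.03, 0.8, 0, -3.7, 0], [0.03, 0.8, 0, -3.7, 0], [0.03, 0.5, 0, -3.7, 0], [0.03, 0.5, 0, -3.7, 0], [0.03, 0.5, 0, -3.7, 0], [0.03, 0.5, 0, -3.7, 0], [0.03, 0.3, 0, -3.7, 0], [0.03, 0.3, 0, -3.7, 0], [0.03, 0.3, 0, -3.7, 0], [0.03, 0.2, 0, -3.7, 0], [0.03, 0, 0, -3.8, 0], [0.03, 0, 0, -3.7, 0], [0.03, 0, 0, -3.8, 0], [0.03, 0, 0, -3.7, 0]]'; python3 d.py
```

```text
time: 11.12
tool_pos: [0.4857, 0.2783, 0.2117]
ee_rot: [3.139, 0.014, 3.07]
wrist_force: [6.8, -3.2, 9.6]
width: 0.0346
finger_force: 30.0
grasp [0.48545143 0.27827746 0.23047529] to ball in tool [-0.0119  0.0001 -0.0709] yaw [3.13936071 0.01365439 3.06979168] 11.1167
```

```bash
python3 -c "
from h import *
s=snap('side','pics/s3.png');w=snap('wrist','pics/w3.png')
A=cv2.resize(s['color'][220:380,140:300],None,fx=2.4,fy=2.4,interpolation=2);B=cv2.resize(w['color'][100:340,140:380],(384,384),interpolation=2)
cv2.imwrite('pics/c3.png',np.hstack([A,B]));o=robot.get_obs();print(o['tool_pos'],o['wrist_force'])"
```

```text
[0.48575815 0.2782832  0.21240671] [ 5.54767947 -3.46374974 10.86042447]
```

View pics/c3.png

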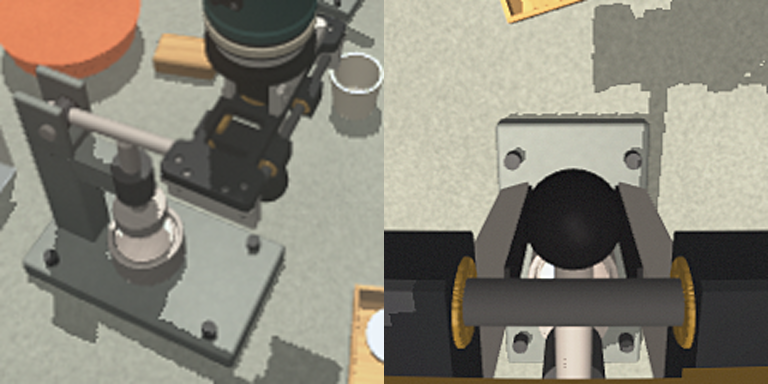

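The crops show the ball still firmly held, sitting a few mm outward of the pad centre, with the lever near level and the badge in the die. I'll continue up with slightly less inward travel.

```bash
python3 nudge.py '[[0.03, 0, 0, -3.7, 0], [0.03, 0, 0, -3.7, 0], [0.03, 0, 0, -3.7, 0], [0.03, 0, 0, -3.7, 0], [0.03, -0.3, 0, -3.7, 0], [0.03, -0.3, 0, -3.7, 0], [0.03, -0.3, 0, -3.7, 0], [0.03, -0.3, 0, -3.7, 0], [0.03, -0.8, 0, -3.7, 0], [0.03, -0.8, 0, -3.7, 0], [0.03, -0.8, 0, -3.7, 0], [0.03, -0.8, 0, -3.7, 0], [0.03, -1.1, 0, -3.6, 0], [0.03, -1.1, 0, -3.6, 0], [0.03, -1.1, 0, -3.6, 0], [0.03, -1.1, 0, -3.6, 0], [0.03, -1.3, 0, -3.5, 0], [0.03, -1.3, 0, -3.5, 0], [0.03, -1.3, 0, -3.5, 0], [0.03, -1.3, 0, -3.5, 0]]'; python3 nudge.py '[[0.03, 0, 0, 0, 0], [0.03, 0, 0, 0, 0]]'; python3 d.py
python3 -c "
from h import *
s=snap('side','pics/s4.png');w=snap('wrist','pics/w4.png')
A=cv2.resize(s['color'][220:380,140:300],None,fx=2.4,fy=2.4,interpolation=2);B=cv2.resize(w['color'][100:340,140:380],(384,384),interpolation=2)
cv2.imwrite('pics/c4.png',np.hstack([A,B]))"
```

```text
time: 12.88
tool_pos: [0.4948, 0.2773, 0.271]
ee_rot: [-3.136, -0.01, 3.071]
wrist_force: [4.3, 1.6, -30.7]
width: 0.0347
finger_force: 30.0
time: 13.05
tool_pos: [0.4947, 0.2773, 0.2709]
ee_rot: [-3.136, -0.01, 3.071]
wrist_force: [5.2, 0.5, -25.0]
width: 0.0343
finger_force: 30.0
grasp [0.49493414 0.27741677 0.28967472] to ball in tool [-0.0012  0.     -0.0118] yaw [-3.13569387 -0.01019879  3.07102097] 13.05
```

View pics/c4.png

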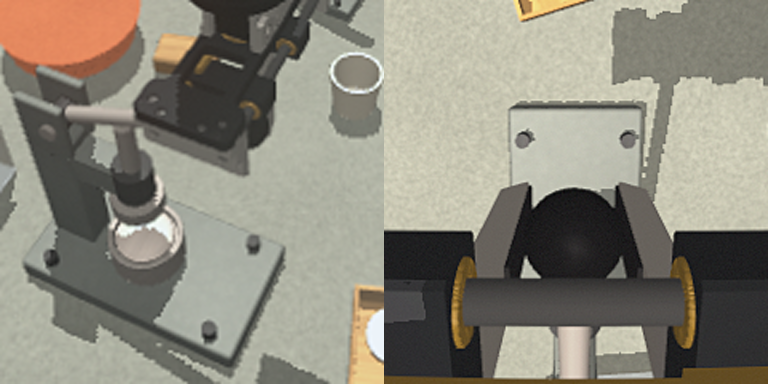

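The crops show the lever up and the badge still in the die, but a downward pull of 25 N: the lever is on its upper stop and the ball has crept about 12 mm up in the grip. I need to check from the pictures how far down the lever really went.

Run:
```python
from h import *
import pickle
a,b=pickle.load(open("v.pkl","rb"))
h=-.07;X=np.array([np.cos(h),np.sin(h),0]);N=np.array([-np.sin(h),np.cos(h),0]);P=np.array([.4963,.2774,.302])
def pt(u,v):
    o,d=ray(a,u,v);q=o+d*((P-o)@N)/(d@N);return np.array([(q-P)@X,q[2]])
for n,k,o,p in (("rest",3.6,(140,235),[(110,116),(325,131)]),("down",3.4,(130,220),[(140,169),(300,257)]),("mid",2.4,(140,220),[(75,117),(160,142)]),("now",2.4,(140,220),[(75,114),(130,118)])):
    q=[pt(o[0]+u/k,o[1]+v/k) for u,v in p];d=q[1]-q[0];print(n,np.round(q,4).tolist(),"slant",np.degrees(np.arctan2(d[1],-d[0])))
```

```text
rest [[0.171, 0.2232], [0.0252, 0.2887]] slant 24.198104174657885
down [[0.1711, 0.2145], [0.0588, 0.1874]] slant -13.579691179618353
mid [[0.1702, 0.2184], [0.0818, 0.232]] slant 8.776847727330123
now [[0.1693, 0.2232], [0.1088, 0.2503]] slant 24.168816643793537
```

The lever reached only about 0.66–0.68 rad because the ball crept up in the grip. That is marginal and not on the stop, so there's time to re-grip and pull again, further this time. First I'll null the force and open (the lever rests on its stop), then re-seat.

To row units: 0.003 m is 3, 0.002 m is 2.

```bash
python3 nudge.py '[[0.03, 0, 0, 3, 0], [0.03, 0, 0, 3, 0], [0.03, 0, 0, 2, 0], [0.03, 0, 0, 0, 0], [0.03, 0, 0, 0, 0]]'; python3 nudge.py '[[0.094, 0, 0, 0, 0], [0.094, 0, 0, 0, 0], [0.094, 0, 0, 0, 0], [0.094, 0, 0, 0, 0], [0.094, 0, 0, 0, 0], [0.094, 0, 0, 0, 0], [0.094, 0, 0, 0, 0]]'; python3 d.py
```

```text
time: 13.57
tool_pos: [0.495, 0.2775, 0.2707]
ee_rot: [-3.14, -0.001, 3.071]
wrist_force: [3.8, -0.6, -15.6]
width: 0.0345
finger_force: 30.0
time: 14.15
tool_pos: [0.4953, 0.2781, 0.2721]
ee_rot: [3.141, 0.001, 3.072]
wrist_force: [-0.2, 0.1, -1.1]
width: 0.078
finger_force: 0.0
grasp [0.49527592 0.27810171 0.29089461] to ball in tool [-0.0011 -0.0006 -0.0106] yaw [3.14103502e+00 9.43477506e-04 3.07194955e+00] 14.15
```

```bash
python3 nudge.py '[[0.094, -0.6, 0, -8, 0], [0.094, -0.5, -0.6, -7, 0], [0.094, 0, 0, 0, 0], [0.094, 0, 0, 0, 0], [0.03, 0, 0, 0, 0], [0.03, 0, 0, 0, 0], [0.03, 0, 0, 0, 0], [0.03, 0, 0, 0, 0], [0.03, 0, 0, 0, 0], [0.03, 0, 0, 0, 0], [0.03, 0, 0, 0, 0], [0.03, 0, 0, 0, 0], [0.03, 0, 0, 0, 0], [0.03, 0, 0, 0, 0]]'; python3 d.py
```

```text
time: 15.32
tool_pos: [0.4963, 0.2774, 0.2865]
ee_rot: [3.141, 0.0, 3.072]
wrist_force: [-0.1, 0.5, -0.9]
width: 0.0346
finger_force: 30.0
grasp [0.49630429 0.27742755 0.30527202] to ball in tool [ 0.     -0.      0.0038] yaw [3.14135296e+00 8.20020379e-05 3.07193914e+00] 15.3167
```

```bash
python3 nudge.py '[[0.03, 2.8, 0, 7.6, 0], [0.03, 2.8, 0, 7.6, 0], [0.03, 2.2, 0, 7.7, 0], [0.03, 2.2, 0, 7.7, 0], [0.03, 1.8, 0, 7.9, 0], [0.03, 1.8, 0, 7.9, 0], [0.03, 1.2, 0, 8, 0], [0.03, 1.2, 0, 8, 0], [0.03, 0.6, 0, 8.1, 0], [0.03, 0.6, 0, 8.1, 0], [0.03, 0, 0, 8.1, 0], [0.03, 0, 0, 8.1, 0], [0.03, -0.5, 0, 8.1, 0], [0.03, -0.5, 0, 8.1, 0], [0.03, -1, 0, 8, 0], [0.03, -1, 0, 8, 0], [0.03, -1.6, 0, 8, 0], [0.03, -1.6, 0, 8, 0], [0.03, -2.2, 0, 7.8, 0], [0.03, -2.2, 0, 7.8, 0]]'; python3 nudge.py '[[0.03, 0, 0, 3, 0], [0.03, 0, 0, 3, 0], [0.03, 0, 0, 0, 0]]'; python3 d.py
```

```text
time: 16.98
tool_pos: [0.492, 0.2779, 0.134]
ee_rot: [3.139, 0.008, 3.072]
wrist_force: [-3.2, -3.4, 18.5]
width: 0.0344
finger_force: 30.0
time: 17.23
tool_pos: [0.4935, 0.2778, 0.1295]
ee_rot: [3.139, 0.012, 3.071]
wrist_force: [-1.3, -3.4, 20.6]
width: 0.0347
finger_force: 30.0
grasp [0.49326574 0.27773001 0.14833599] to ball in tool [-0.0049  0.0003 -0.1531] yaw [3.1386912  0.01224719 3.071243  ] 17.2333
```

To row units: 0.002 m is 2.

```bash
python3 nudge.py '[[0.03, 0, 0, 2, 0], [0.03, 0, 0, 2, 0], [0.03, 0, 0, 0, 0]]'; python3 -c "
from h import *
s=snap('side','pics/s5.png')
cv2.imwrite('pics/s5c.png',cv2.resize(s['color'][220:384,130:300],None,fx=3.4,fy=3.4,interpolation=2))"
```

```text
time: 17.48
tool_pos: [0.494, 0.2778, 0.1287]
ee_rot: [3.138, 0.015, 3.071]
wrist_force: [-5.6, -5.7, 30.4]
width: 0.0346
finger_force: 30.0
```

View pics/s5c.png

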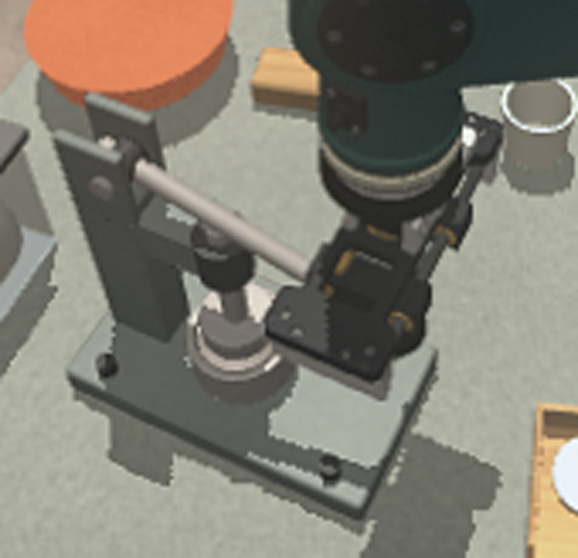

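The rod is now visibly steeper, passing (300,270) where it was (300,257) before. The force jumped to 30 N with under 1 mm of travel, so the lever is on its lower stop. Hold a second, then ease up over about 3.3 s.

To row units: -0.003 m is -3.

```bash
python3 nudge.py '[[0.03, 0, 0, 0, 0], [0.03, 0, 0, 0, 0], [0.03, 0, 0, 0, 0], [0.03, 0, 0, 0, 0], [0.03, 0, 0, 0, 0], [0.03, 0, 0, 0, 0], [0.03, 0, 0, 0, 0], [0.03, 0, 0, 0, 0], [0.03, 0, 0, 0, 0], [0.03, 0, 0, 0, 0], [0.03, 0, 0, -3, 0]]'; python3 nudge.py '[[0.03, 1.6, 0, -3.6, 0], [0.03, 1.6, 0, -3.6, 0], [0.03, 1.6, 0, -3.6, 0], [0.03, 1.6, 0, -3.6, 0], [0.03, 1, 0, -3.7, 0], [0.03, 1, 0, -3.7, 0], [0.03, 1, 0, -3.7, 0], [0.03, 1, 0, -3.7, 0], [0.03, 0.5, 0, -3.7, 0], [0.03, 0.5, 0, -3.7, 0], [0.03, 0.5, 0, -3.7, 0], [0.03, 0.5, 0, -3.7, 0], [0.03, 0.3, 0, -3.7, 0], [0.03, 0.3, 0, -3.7, 0], [0.03, 0.3, 0, -3.7, 0], [0.03, 0.2, 0, -3.7, 0], [0.03, 0, 0, -3.8, 0], [0.03, 0, 0, -3.7, 0], [0.03, 0, 0, -3.8, 0], [0.03, 0, 0, -3.7, 0]]'; python3 d.py
```

```text
time: 18.45
tool_pos: [0.4937, 0.2777, 0.1295]
ee_rot: [3.138, 0.013, 3.071]
wrist_force: [-1.3, -3.5, 16.4]
width: 0.0347
finger_force: 30.0
time: 20.12
tool_pos: [0.4807, 0.2786, 0.2001]
ee_rot: [3.138, 0.014, 3.07]
wrist_force: [5.6, -1.6, 11.0]
width: 0.0348
finger_force: 30.0
grasp [0.48039158 0.2785977  0.21893161] to ball in tool [-0.0171  0.0002 -0.0823] yaw [3.13807677 0.01365117 3.07016331] 20.1167
```

```bash
python3 nudge.py '[[0.03, -0.2, 0, -3.7, 0], [0.03, -0.2, 0, -3.7, 0], [0.03, -0.2, 0, -3.7, 0], [0.03, -0.2, 0, -3.7, 0], [0.03, -0.5, 0, -3.7, 0], [0.03, -0.5, 0, -3.7, 0], [0.03, -0.5, 0, -3.7, 0], [0.03, -0.5, 0, -3.7, 0], [0.03, -0.9, 0, -3.7, 0], [0.03, -0.9, 0, -3.7, 0], [0.03, -0.9, 0, -3.7, 0], [0.03, -0.9, 0, -3.7, 0], [0.03, -1.1, 0, -3.6, 0], [0.03, -1.1, 0, -3.6, 0], [0.03, -1.1, 0, -3.6, 0], [0.03, -1.1, 0, -3.6, 0], [0.03, -1.3, 0, -3.5, 0], [0.03, -1.3, 0, -3.5, 0]]'; python3 d.py; python3 nudge.py '[[0.03, -1.3, 0, -2.5, 0], [0.03, -1.3, 0, -2.5, 0], [0.03, 0, 0, 0, 0], [0.03, 0, 0, 0, 0]]'; python3 d.py
```

```text
time: 21.62
tool_pos: [0.4924, 0.2778, 0.264]
ee_rot: [3.139, 0.009, 3.071]
wrist_force: [4.2, -0.7, 6.5]
width: 0.0348
finger_force: 30.0
grasp [0.49221651 0.27775436 0.28279068] to ball in tool [-0.0043 -0.     -0.0187] yaw [3.13876358 0.00944041 3.07059694] 21.6167
time: 21.95
tool_pos: [0.4946, 0.2777, 0.2692]
ee_rot: [3.139, 0.009, 3.071]
wrist_force: [3.0, -0.4, 9.1]
width: 0.0349
finger_force: 30.0
grasp [0.49438698 0.27762866 0.28798653] to ball in tool [-0.002  -0.0001 -0.0135] yaw [3.13858262 0.00883248 3.07077517] 21.95
```

Force is still +9 N, so the lever is just short of its stop. I'll keep easing up until the force turns negative.

To row units: -0.0025 m is -2.5, -0.001 m is -1.

```bash
python3 nudge.py '[[0.03, -1, 0, -2.5, 0], [0.03, -1, 0, -2.5, 0], [0.03, 0, 0, -2.5, 0], [0.03, 0, 0, 0, 0], [0.03, 0, 0, 0, 0]]'; python3 d.py
```

```text
time: 22.37
tool_pos: [0.4942, 0.2775, 0.2697]
ee_rot: [-3.14, -0.003, 3.072]
wrist_force: [5.0, 1.8, -11.1]
width: 0.0346
finger_force: 30.0
grasp [0.49430995 0.27753587 0.28851192] to ball in tool [-0.0019 -0.     -0.013 ] yaw [-3.13991182 -0.00345899  3.07178348] 22.3667
```

The force is now −11 N with no movement: on the upper stop. I'll open fully and lift clear.

```bash
python3 nudge.py '[[0.03, 0, 0, 2, 0], [0.03, 0, 0, 0, 0], [0.03, 0, 0, 0, 0], [0.094, 0, 0, 0, 0], [0.094, 0, 0, 0, 0], [0.094, 0, 0, 0, 0], [0.094, 0, 0, 0, 0], [0.094, 0, 0, 0, 0], [0.094, 0, 0, 0, 0], [0.094, 0, 0, 0, 0], [0.094, 0, 0, 0, 0], [0.094, 0, 0, 0, 0]]'; python3 nudge.py '[[0.094, 0, 0, -20, 0], [0.094, 0, 0, -30, 0], [0.094, 0, 0, -40, 0], [0.094, 0, 0, -40, 0], [0.094, 0, 0, -20, 0], [0.094, 0, 0, 0, 0], [0.094, 0, 0, 0, 0], [0.094, 0, 0, 0, 0], [0.094, 0, 0, 0, 0], [0.094, 0, 0, 0, 0], [0.094, 0, 0, 0, 0]]'; python3 -c "
from h import *
s=snap('side','pics/s6.png');t=snap('top','pics/t6.png')
A=cv2.resize(s['color'][150:380,140:300],None,fx=2.4,fy=2.4,interpolation=2);B=cv2.resize(t['color'][130:360,80:240],None,fx=2.4,fy=2.4,interpolation=2)
cv2.imwrite('pics/c6.png',np.hstack([A,B]))"
```

```text
time: 23.37
tool_pos: [0.4942, 0.2774, 0.271]
ee_rot: [-3.141, -0.0, 3.072]
wrist_force: [0.1, 1.1, -0.3]
width: 0.091
finger_force: 0.0
time: 24.28
tool_pos: [0.494, 0.2773, 0.4193]
ee_rot: [-3.14, -0.003, 3.072]
wrist_force: [0.2, -0.6, -0.6]
width: 0.0941
finger_force: 0.0
```

View pics/c6.png

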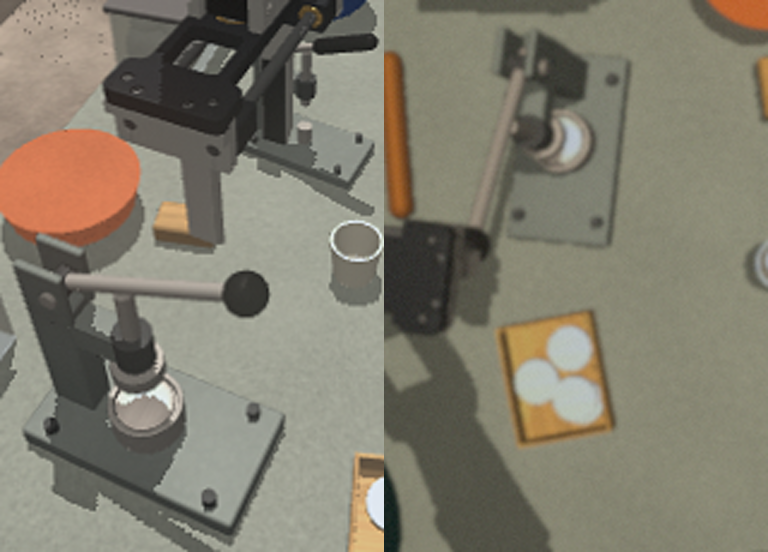

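The ball is back where it began: (245,293) in the crop, which is (242,272) in the side picture. The badge lies in its die, the smaller press is up, and the gripper is well clear.

```bash
python3 -c "
from bench import robot, eyes
print(robot.close_job())"
```

```text
the job is handed in; nothing more can be done
None
```

I handed the job in at about 24 s; no verdict came back. I pulled the larger press's lever twice: the first pull stopped just short of the stop because the ball crept in the grip, and the second reached the stop and held for about a second. I eased it back to rest over some 3.5 s and let go, with the badge still in its die and the smaller press untouched.

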